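# Empty the dispenser's catch tray and hold its piston drawn

## Task

Clear the hand dispenser for its rod check: first move the two capped vials from its catch tray into the grey tote and stand them upright there, then take the black handle and draw the piston rod straight up in the upright barrel, without wedging it, until the whole red band shows above the rim, but none of the blue band below it. Finish holding the piston still in the gripper at that height (do not let go or push it back), and leave the other objects on the table alone.

Things in the scene. Friction and masses are not known exactly. Their poses are not given: they have to be found in the camera images.
- barrel_rim (a point): Centre of the bore's mouth in the top rim of the dispenser's upright aluminium barrel: 50 mm outer diameter, rim 112 mm above the table, fixed. z points up along the vertical bore, which is 17.6 mm wide and 100 mm deep. y points away from the catch tray. A short outlet pipe at the barrel's foot points to the tray, at most 48 mm above the table, ending 60 mm from the bore's axis.
- tray_center (a point): Centre of the floor of the dispenser's shallow catch tray, 12 mm above the table, 190 mm from the bore in -y; same axes as barrel_rim. Inside 84 mm along x, 140 mm along y, lip 10 mm high. The two vials stand in it one behind the other along y, 60 to 80 mm apart.
- piston: Loose piston, 0.2 to 0.4 kg; origin on its axis at the underside of its stop flange (44 mm wide, 6 mm thick), which starts resting on the rim; z up. Below it the rod, 16 mm wide, 88 mm long, hidden in the bore: red band 26 to 38 mm below the origin, blue band 54 to 64 mm. Draw it 38 to 54 mm, best 46. Only the grip holds it up: released, it slides back down.
- piston_handle (a point): Grasp point of the piston's round black handle, 31 mm above the underside of the flange on the axis. The handle is 24 mm in diameter, upright, from 6 to 57 mm above the flange's underside; grasp it from above at any yaw.
- vial_blue_center (a point): Centre (half-way up) of the capped glass vial with the blue cap: 24 mm in diameter, 51 mm tall, about 18 g, standing upright in the catch tray. z is its axis.
- vial_white_center (a point): Centre (half-way up) of the capped glass vial with the white cap: 24 mm in diameter, 51 mm tall, about 18 g, standing upright in the catch tray. z is its axis.
- tote_in (a point): Centre of the inner floor (24 mm above the table) of the grey tote, an open box fixed to the table: outside 180 mm along this point's x and 130 mm along its y, 62 mm tall, walls 4 mm.
- dropper_bottle: small amber dropper bottle with a black cap, 37 mm wide, 85 mm tall; origin at the centre of its underside. A bystander: leave it where it stands.
- timer: small white bench timer, 60 x 62 x 29 mm; origin at the centre of its underside. A bystander: leave it where it stands.
- beaker: clear empty beaker, 46 mm wide, 58 mm tall; origin at the centre of its underside. A bystander: leave it where it stands.
- tape_roll: roll of yellow tape lying flat, 55 mm wide, 19 mm tall; origin at the centre of its underside. A bystander: leave it where it stands.
- dispenser: The whole dispenser, fixed to the table: grey base plate 100 x 320 mm, 12 mm thick, length along y, with the barrel near its +y end and the tray at the other; origin at table height on the base plate's long centre line, the bore's axis 110 mm away in its +y; same axes as barrel_rim.

How it is judged:
By the outcome, as a careful person would: the job done as asked, in the order asked, and still so for the second after the job is handed in, while the arm keeps its last pose, push and grip.
It also fails if it takes over 64 s, if anything falls off the work surface, if the arm or the gripper's body presses on something with over 40 N, if the wrist force passes 120 N, or if a joint passes its speed limit or range.

## Robot

A 7-joint arm with a two-finger parallel gripper is mounted at the origin on a cart in front of the work surface, level with it; the furniture and walls round the work are solid. World frame = base frame: x ahead of the robot, y to its left, z up, the work surface at z = 0. Lengths are in m, angles in rad, forces in N, time in s.
With the tool pointing down it reaches from about 0.4 to 0.85 m from the base axis. Payload 10.4 kg.
Tool frame: the origin (TCP) lies at the very end of the fingers, on their centre line; the grasp point (between the pads) lies 19 mm behind it; z points along the fingers, y is the direction in which the jaws open and shut (so a half turn about z gives the same grasp; the last joint's range is limited). The gripper opens to 85 mm and grips with 20 to 120 N. Pads are 22 mm wide; open, the fingers measure 114 mm over their backs; the gripper's body (76 mm by 85 mm) begins 54 mm behind the grasp point. The pads swing forward as they close: fully open they stand 13 mm farther back than shut.
Start: joints at [1.158, 0.332, -0.065, 1.46, 0.022, 1.35, -0.088], TCP at [0.238, -0.578, 0.231] pointing down, gripper open.
Joint ranges: [-2.6, 2.6], [-0.5, 2.12], [-1.47, 1.34], [0.16, 2.42], [-1.27, 4.41], [0.06, 2.06], [-2.6, 2.6]. Speed limits (rad/s): [2.22, 2.22, 2.79, 2.79, 3.14, 3.14, 3.14].

## Interface

Orientations are given as a unit quaternion [x, y, z, w].
In Python, from workcell import manip gives the robot as it stands.
- The arm moves only by the tool arm_command, never from a script. Its arguments are lists of equal length, an entry for each row: "slide": the shift along the tool's x, y, z in mm, a list of three; "turn": the turn about the tool's z in degrees; "grip": the closure, from 0 (fully open) to 1 (shut). In form: {"slide": [[tx, ty, tz], ...], "turn": [turn, ...], "grip": [grip, ...]}. A call has 1 to 10 rows; each row shifts and turns the commanded pose from where the row before left it, along the tool's axes as they then stand; what a row does not reach is not made up. A row lasts 1/12 s, in which the tool goes at most 41.7 mm and 7.16 degrees, less where a joint would pass 70% of its speed; a pose out of reach is approached as far as the arm can. A call with a gripper value outside its range is refused whole. The fingers move at their own pace and stop on an object; "newtons" is the grip in N (left out, the last holds). Time passes only in rows, so rows that do not move let the fingers close. It gives the time, the measured TCP pose, the force and the opening at its end, in the units of the state.
- manip.get_obs(): the state, without advancing time (a new reading comes with each control period).
- manip.camera(name): name is "scene" or "top" or "wrist"; returns the picture (480x640x3 uint8, blue, green, red); there is no depth.
- manip.camera_info(name): a dict with "fx", "fy", "cx", "cy" (pixels), "rvec" (rotation vector, rad) and "tvec" (3), from world to camera coordinates, as OpenCV has them. Camera axes: x right, y down, z forward; pixel columns grow to the right and rows downward; lengths in m; the calibration is good to about 2 mm. The wrist camera is an equidistant fisheye: a pixel r from the principal point sees the ray r / f radians off the axis. A picture is of the moment at which its call begins: read the wrist's pose just before it. camera_info takes no time and is no camera call; for the wrist camera it gives the pose at the moment of the call.
- manip.hand_in(): hands the job in, once; it reports no verdict.
Trained networks look in the newest picture that a camera, given by its name, has taken for a name from the list of things; names that differ only in an ending like _2 or _b are one class to them, and where a whole thing is asked for, a point or a joint stands for the part that bears it (a point fixed in the world has none). Each returns a list of dicts, best first, with "score" (0 to 1); they miss things now and then, are a little off and sometimes report something else, mostly with a low value. They report only what shows in the picture. A call takes as long as a camera call.
- manip.cut_out(target, camera): "pixels" (480x640 bool, what is visible of it).
- manip.tip_of(target, camera): "xyz" ([x, y, z] in m, in the coordinates of the camera as it stood for that picture, good to about 4 mm: a listed point, or the origin of a listed thing).
The state is a dict: "clock": time; "joint_pos": joint angles; "joint_velocities": joint speeds; "tau": joint torques, N m; "position": TCP position; "ee_rot": TCP orientation; "ft_force": force on the tool from outside, world axes, zero at the start; "torque": the same for the moment, N m; "grip_width": opening from 0.0 (shut) to 1.0 (fully open).
Only numpy, scipy, OpenCV 4.12 (cv2) and the standard library are available. Lean on these libraries where they do the work, as an engineer would, in place of code of your own. Each camera call takes 0.05 s, during which the arm holds its last target.

## Working session

There is one attempt and no reset: what is moved stays moved. The work goes in short steps, Python scripts to look and compute and a tool call to move; the robot and the scene stay as the last step left them, time stands still between calls to the robot, and variables do not carry over. Pictures are saved under pics/ and viewed, and the job is handed in when it is done.

Besides the shell and the picture viewer there is one more tool, called after "Request:" by a JSON object that holds its "fn" and its "kwargs". arm_command: Moves the arm, as the interface text tells. Its arguments: {"type":"object","properties":{"slide":{"type":"array","items":{"type":"array","items":{"type":"number"}}},"turn":{"type":"array","items":{"type":"number"}},"grip":{"type":"array","items":{"type":"number"}},"newtons":{"type":"number"}},"required":["slide","turn","grip"]}

```bash
mkdir -p pics; ls
cat > h.py <<'E'
import numpy as np, cv2
from workcell import manip
from scipy.spatial.transform import Rotation as R
def w2c(n):
    i=manip.camera_info(n); return i,R.from_rotvec(np.ravel(i["rvec"])).as_matrix(),np.ravel(i["tvec"])
def tow(p,n):
    i,r,t=w2c(n); return r.T@(np.array(p)-t)
def pix2z(u,v,n,z):
    i,r,t=w2c(n); x=(u-i["cx"])/i["fx"]; y=(v-i["cy"])/i["fy"]
    if n=="wrist":
        rr=np.hypot(x,y); d=np.array([x/rr*np.sin(rr),y/rr*np.sin(rr),np.cos(rr)])
    else: d=np.array([x,y,1.])
    d=r.T@d; c=-r.T@t; return c+d*(z-c[2])/d[2]
E
python3 - <<'E'
from h import *
for n in ["scene","top"]:
    cv2.imwrite(f"pics/{n}0.png",manip.camera(n))
    for t in ["barrel_rim","tray_center","piston_handle","piston","vial_blue_center","vial_white_center","tote_in","dispenser","dropper_bottle","timer","beaker","tape_roll"]:
        for d in manip.tip_of(t,n)[:2]:
            print(n,t,round(d["score"],2),tow(d["xyz"],n).round(4))
o=manip.get_obs(); print(o)
E
```

```text
pics
scene barrel_rim 0.91 [0.4869 0.0522 0.1129]
scene tray_center 0.88 [ 0.4802 -0.1322  0.0099]
scene tray_center 0.61 [ 0.6288 -0.2398 -0.0055]
scene piston_handle 0.65 [0.4887 0.0546 0.1391]
scene piston 0.74 [0.4789 0.0569 0.1092]
scene piston 0.28 [0.4849 0.0535 0.1148]
scene vial_blue_center 0.61 [ 0.4709 -0.1694  0.037 ]
scene vial_white_center 0.57 [ 0.4885 -0.1017  0.0385]
scene tote_in 0.92 [ 0.5016 -0.3801  0.0273]
scene dispenser 0.79 [ 0.4792 -0.0555 -0.0027]
scene dispenser 0.55 [ 0.4891 -0.1035  0.0376]
scene dropper_bottle 0.87 [ 0.6311 -0.2385 -0.0039]
scene timer 0.73 [4.847e-01 2.996e-01 4.000e-04]
scene beaker 0.79 [ 0.5624 -0.5361 -0.0025]
scene beaker 0.63 [0.4836 0.0588 0.1107]
top barrel_rim 0.95 [0.4887 0.0553 0.1151]
top tray_center 0.85 [ 0.4786 -0.1339  0.0104]
top piston_handle 0.67 [0.4869 0.058  0.1442]
top piston_handle 0.61 [ 0.503  -0.3802  0.0239]
top piston 0.68 [0.4862 0.0568 0.1121]
top vial_blue_center 0.5 [ 0.4731 -0.1672  0.0395]
top vial_white_center 0.62 [ 0.4921 -0.1     0.0345]
top vial_white_center 0.48 [ 0.5052 -0.3809  0.0232]
top tot
[... 381 characters left out ...]
: array([ 1.15840784,  0.33217638, -0.0646858 ,  1.46010408,  0.02164187,
        1.34988022, -0.08846225]), 'joint_velocities': array([-4.50296101e-04,  3.23438714e-04, -1.25049270e-03, -1.01502198e-03,
       -3.51714382e-04, -1.01156382e-03,  7.91467971e-05]), 'tau': array([-4.75962552e-04, -6.25230002e+01,  4.89540200e-02, -3.91818738e+01,
        1.64522527e-02,  1.99733026e-03, -2.67503361e-05]), 'position': array([ 0.23750263, -0.57814575,  0.23135031]), 'ee_rot': array([9.81064588e-01, 1.93680844e-01, 6.93865702e-07, 6.57893134e-05]), 'ft_force': array([-0.29345343, -0.73325335, -0.10218735]), 'torque': array([ 0.025111  , -0.00896181, -0.02825196]), 'grip_width': 0.9977652993737615}
```

View pics/scene0.png

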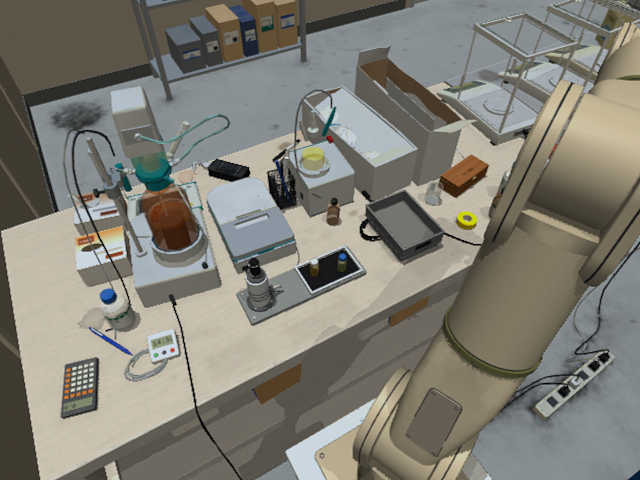

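View pics/top0.png

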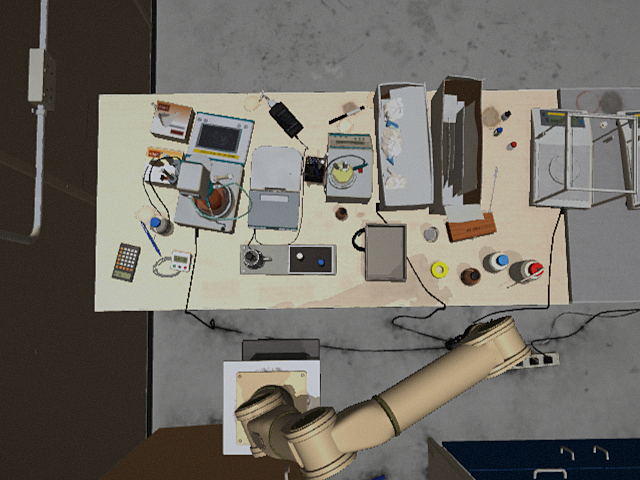

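Run:
```python
from h import *
ob=manip.camera
for n in ["scene","top"]:
    im=manip.camera(n)
    for t in ["vial_blue_center","vial_white_center","tote_in","piston","dispenser"]:
        for d in manip.cut_out(t,n)[:2]:
            ys,xs=np.nonzero(d["pixels"]); print(n,t,round(d["score"],2),len(xs),xs.min(),xs.max(),ys.min(),ys.max(),xs.mean().round(1),ys.mean().round(1))
    i,r,t=w2c(n); print(n,i["fx"],(-r.T@t).round(3))
    if n=="top":
        cv2.imwrite("pics/topz.png",cv2.resize(im[100:400,200:500],None,fx=2,fy=2,interpolation=cv2.INTER_CUBIC))
```

```text
scene vial_blue_center 0.56 143 337 345 254 271 341.2 262.6
scene vial_white_center 0.64 163 309 319 259 276 313.7 267.7
scene tote_in 0.98 3377 364 443 190 260 402.8 224.5
scene piston 0.67 315 326 339 198 226 332.4 212.5
scene piston 0.63 383 246 265 257 283 254.6 271.1
scene 459.3287702826799 [-0.124  0.235  0.955]
top vial_blue_center 0.38 48 317 324 259 266 320.2 262.4
top vial_blue_center 0.34 2755 239 336 244 275 289.0 259.8
top vial_white_center 0.43 46 297 303 253 260 299.8 256.3
top tote_in 0.95 2329 365 406 224 280 385.7 251.4
top tote_in 0.26 365 171 191 252 272 180.7 261.5
top piston 0.63 145 244 257 251 263 250.7 257.0
top dispenser 0.64 2577 240 336 245 275 289.8 259.9
top 602.9556255991279 [ 0.342 -0.112  2.016]
```

The scene picture shows the piston handle at about (255,270), the white vial at (314,268), the blue vial at (341,262) and the tote at (403,224). The top view agrees, and the dispenser lies nearly along world y. I'll turn to align the jaws with y, then move over the tray.

Request:
{"fn": "arm_command", "kwargs": {"slide": [[0, 0, 0], [0, 0, 0], [0, 0, 0], [0, 0, 0], [15, -30, 0], [15, -30, 0], [15, -30, 0], [15, -30, 0], [15, -30, 0], [15, -30, 0]], "turn": [6, 6, 6, 4.3, 0, 0, 0, 0, 0, 0], "grip": [0, 0, 0, 0, 0, 0, 0, 0, 0, 0]}}

```text
clock: 2.73
position: [0.3279, -0.3966, 0.2315]
ee_rot: [1.0, 0.0, 0.0, 0.0]
ft_force: [0.8, -0.3, 0.8]
grip_width: 1.003
```

Request:
{"fn": "arm_command", "kwargs": {"slide": [[18, -30, 0], [18, -30, 0], [18, -30, 0], [18, -30, 0], [18, -30, 0], [18, -30, 0], [18, -30, 0], [18, -30, 0], [0, 0, 0], [0, 0, 0]], "turn": [0, 0, 0, 0, 0, 0, 0, 0, 0, 0], "grip": [0, 0, 0, 0, 0.4, 0.4, 0.4, 0.4, 0.4, 0.4]}}

```text
clock: 3.57
position: [0.4721, -0.1561, 0.2314]
ee_rot: [1.0, 0.002, 0.0, -0.0]
ft_force: [-0.9, -0.5, -0.7]
grip_width: 0.6
```

```bash
cat > look.py <<'E'
from h import *
import sys
n="wrist"; o=manip.get_obs()
i=manip.camera_info(n); 
im=manip.camera(n); cv2.imwrite("pics/"+sys.argv[1],im)
print(o["clock"],o["position"].round(4),o["ee_rot"].round(4),o["ft_force"].round(2),o["grip_width"])
i,r,t=w2c(n); print((-r.T@t).round(3),r[2].round(3),i["fx"])
for t in sys.argv[2:]:
    for d in manip.tip_of(t,n)[:2]: print(t,round(d["score"],2),tow(d["xyz"],n).round(4))
E
python3 look.py w1.png vial_blue_center vial_white_center tray_center barrel_rim piston_handle tote_in
```

```text
3.5667 [ 0.4721 -0.1561  0.2314] [ 1.0e+00  2.4e-03  2.0e-04 -1.0e-04] [-0.9  -0.47 -0.67] 0.6001440110399001
[ 0.555 -0.159  0.373] [-0.323 -0.001 -0.946] 371.64829954431775
vial_blue_center 0.71 [ 0.4717 -0.1699  0.0393]
vial_white_center 0.57 [ 0.4945 -0.1022  0.0353]
tray_center 0.7 [ 0.4791 -0.1403  0.0123]
piston_handle 0.59 [0.483  0.0537 0.1427]
tote_in 0.64 [ 0.4985 -0.3853  0.0184]
tote_in 0.21 [ 0.469  -0.1723  0.0374]
```

View pics/w1.png

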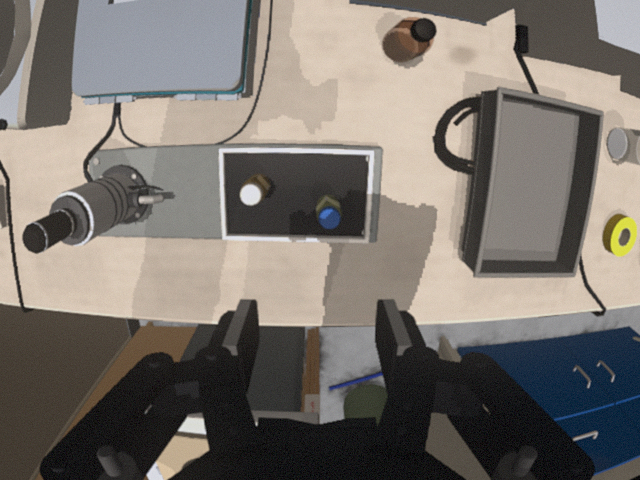

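The wrist view shows the blue cap at (330,217), the white cap at (251,195), the handle's top at (35,237), the tote's inside around (520,185), and its corners.

Run:
```python
from h import *
n="wrist"
for nm,u,v,z in [("blue",330,217,.063),("white",251,194.5,.063),("handle",35,237,.169),("toteTL",499,90,.062),("toteTR",601,112,.062),("toteBR",582,276,.062),("toteBL",474,275,.062),("trayTL",220,149,.022),("trayTR",372,152,.022),("trayBL",222,240,.022),("trayBR",366,241,.022)]: print(nm,pix2z(u,v,n,z).round(4))
for n in ["scene","top"]:
  for nm,uv in [("blue",{"scene":(341.8,256.5),"top":(320.5,262.5)}),("white",{"scene":(314,262),"top":(299.8,256.3)})]: print(n,nm,pix2z(*uv[n],n,.062).round(4))
```

```text
blue [ 0.4697 -0.1719  0.063 ]
white [ 0.49  -0.104  0.063]
handle [0.4872 0.043  0.169 ]
toteTL [ 0.5885 -0.3218  0.062 ]
toteTR [ 0.5856 -0.4492  0.062 ]
toteBR [ 0.4055 -0.4584  0.062 ]
toteBL [ 0.4121 -0.3142  0.062 ]
trayTL [ 0.527  -0.0677  0.022 ]
trayTR [ 0.5227 -0.2128  0.022 ]
trayBL [ 0.4347 -0.0638  0.022 ]
trayBR [ 0.4336 -0.2099  0.022 ]
scene blue [ 0.4682 -0.1666  0.062 ]
scene white [ 0.4874 -0.0981  0.062 ]
top blue [ 0.4675 -0.1663  0.062 ]
top white [ 0.4886 -0.0994  0.062 ]
```

Request:
{"fn": "arm_command", "kwargs": {"slide": [[-2, 13, 5], [0, 0, 25], [0, 0, 30], [0, 0, 30], [0, 0, 30], [0, 0, 20], [0, 0, 0], [0, 0, 0]], "turn": [0, 0, 0, 0, 0, 0, 0, 0], "grip": [0.4, 0.4, 0.4, 0.4, 0.4, 0.4, 0.4, 0.4], "newtons": 25}}

```text
clock: 4.58
position: [0.4685, -0.1716, 0.0908]
ee_rot: [1.0, -0.0, -0.001, -0.0]
ft_force: [-0.3, -0.8, 0.6]
grip_width: 0.603
```

```bash
python3 look.py w2.png vial_blue_center vial_white_center
```

```text
4.5833 [ 0.4685 -0.1716  0.0908] [ 1.e+00 -1.e-04 -9.e-04 -4.e-04] [-0.28 -0.81  0.56] 0.6025601479612298
[ 0.553 -0.173  0.234] [-0.322 -0.    -0.947] 371.64829954431775
vial_blue_center 0.71 [ 0.4713 -0.1701  0.0397]
vial_white_center 0.74 [ 0.4966 -0.0993  0.0378]
```

View pics/w2.png

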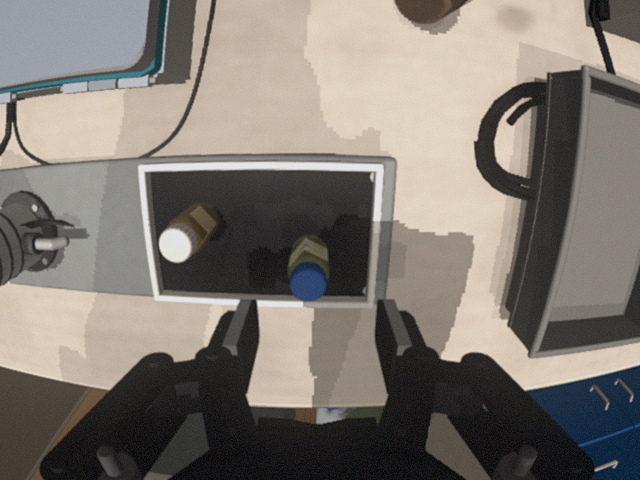

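Run:
```python
from h import *
n="wrist"
for nm,u,v,z in [("blue",309,281,.063),("bluebase-front",308,237,.012),("white",177,245,.063)]: print(nm,pix2z(u,v,n,z).round(4))
```

```text
blue [ 0.4732 -0.1693  0.063 ]
bluebase-front [ 0.48   -0.1677  0.012 ]
white [ 0.4925 -0.1012  0.063 ]
```

The blue cap's top is at (309,281), which gives (0.472, -0.170). I'll correct for that, descend and grip.

Request:
{"fn": "arm_command", "kwargs": {"slide": [[3, -2, 5], [0, 0, 20], [0, 0, 20], [0, 0, 15], [0, 0, 5], [0, 0, 0], [0, 0, 0]], "turn": [0, 0, 0, 0, 0, 0, 0], "grip": [0.4, 0.4, 0.4, 0.4, 0.4, 0.4, 0.4]}}

```text
clock: 5.32
position: [0.4729, -0.1691, 0.0271]
ee_rot: [1.0, 0.0, 0.0, 0.0]
ft_force: [0.5, -0.0, 0.6]
grip_width: 0.597
```

Request:
{"fn": "arm_command", "kwargs": {"slide": [[0, 0, 0], [0, 0, 0], [0, 0, 0], [0, 0, 0], [0, 0, 0], [0, 0, 0], [0, 0, 0], [0, 0, 0]], "turn": [0, 0, 0, 0, 0, 0, 0, 0], "grip": [0.6, 0.8, 0.85, 0.85, 0.85, 0.85, 0.85, 0.85], "newtons": 25}}

```text
clock: 5.98
position: [0.473, -0.1693, 0.0274]
ee_rot: [1.0, 0.0, 0.001, 0.0]
ft_force: [-0.5, 0.8, 6.7]
grip_width: 0.255
```

Request:
{"fn": "arm_command", "kwargs": {"slide": [[0, 0, -3], [0, 0, -8], [0, 0, -15], [0, 0, -25], [0, 0, -25], [0, 0, -25], [0, 0, -15], [0, 0, -8], [0, 0, 0]], "turn": [0, 0, 0, 0, 0, 0, 0, 0, 0], "grip": [0.85, 0.85, 0.85, 0.85, 0.85, 0.85, 0.85, 0.85, 0.85]}}

```text
clock: 6.73
position: [0.4731, -0.1693, 0.1523]
ee_rot: [1.0, 0.0, 0.001, 0.001]
ft_force: [1.2, 0.5, -0.7]
grip_width: 0.253
```

```bash
python3 look.py w3.png vial_blue_center vial_white_center tote_in
```

```text
6.7333 [ 0.4731 -0.1693  0.1523] [1.0e+00 3.0e-04 1.4e-03 7.0e-04] [ 1.21  0.46 -0.68] 0.25265787606743906
[ 0.556 -0.17   0.293] [-0.322 -0.001 -0.947] 371.64829954431775
vial_blue_center 0.75 [ 0.4713 -0.1708  0.16  ]
vial_white_center 0.97 [ 0.4904 -0.0989  0.0307]
tote_in 0.93 [ 0.4987 -0.3844  0.0173]
```

View pics/w3.png

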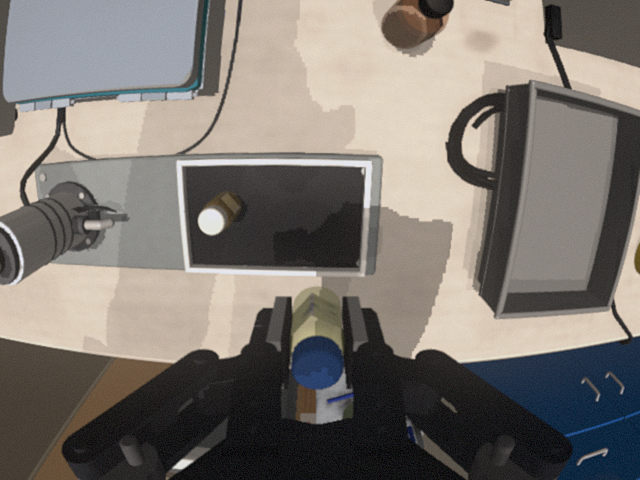

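The blue vial is held upright between the pads, with its cap at (317,362). White is still standing at (213,220), and the tote is to the right. I'll carry blue over the tote.

Request:
{"fn": "arm_command", "kwargs": {"slide": [[4, 10, 0], [7, 20, 0], [7, 25, 0], [8, 27, 0], [8, 27, 0], [8, 27, 0], [8, 27, 0], [7, 25, 0], [6, 18, 0], [3, 7, 0]], "turn": [0, 0, 0, 0, 0, 0, 0, 0, 0, 0], "grip": [0.85, 0.85, 0.85, 0.85, 0.85, 0.85, 0.85, 0.85, 0.85, 0.85]}}

```text
clock: 7.77
position: [0.5374, -0.3859, 0.1485]
ee_rot: [1.0, -0.001, -0.001, 0.0]
ft_force: [-0.0, -0.2, -0.4]
grip_width: 0.253
```

Request:
{"fn": "arm_command", "kwargs": {"slide": [[0, 0, 0], [0, 0, 15], [0, 0, 25], [0, 0, 20], [0, 0, 0], [0, 0, 0]], "turn": [0, 0, 0, 0, 0, 0], "grip": [0.85, 0.85, 0.85, 0.85, 0.85, 0.85]}}

```text
clock: 8.27
position: [0.5379, -0.3805, 0.0896]
ee_rot: [1.0, 0.001, -0.001, -0.001]
ft_force: [0.7, 0.2, -0.2]
grip_width: 0.255
```

```bash
python3 look.py w4.png vial_blue_center tote_in
```

```text
8.2667 [ 0.5379 -0.3805  0.0896] [ 1.e+00  9.e-04 -9.e-04 -8.e-04] [ 0.71  0.18 -0.19] 0.25489429265811314
[ 0.622 -0.382  0.233] [-0.322 -0.001 -0.947] 371.64829954431775
vial_blue_center 0.79 [ 0.536  -0.3858  0.1002]
tote_in 0.28 [ 0.4441 -0.565   0.0023]
```

View pics/w4.png

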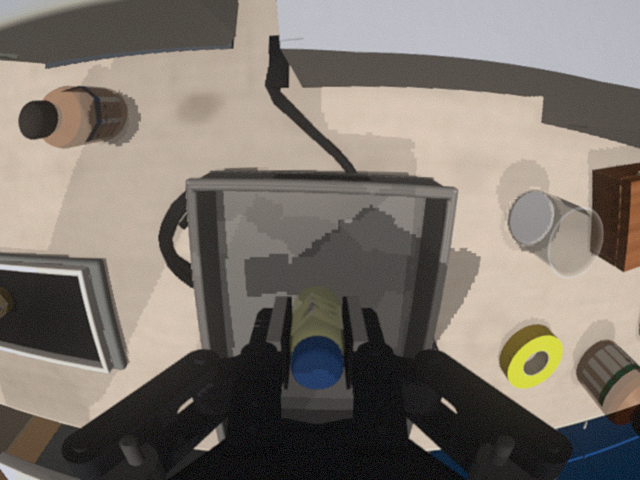

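Blue is over the tote interior, midway between the side walls (tote corners at (190,183) and (455,190)). I'll lower it.

Request:
{"fn": "arm_command", "kwargs": {"slide": [[0, 0, 10], [0, 0, 15], [0, 0, 12], [0, 0, 6], [0, 0, 4], [0, 0, 1], [0, 0, 0], [0, 0, 0]], "turn": [0, 0, 0, 0, 0, 0, 0, 0], "grip": [0.85, 0.85, 0.85, 0.85, 0.85, 0.85, 0.85, 0.85]}}

```text
clock: 9.08
position: [0.5388, -0.3822, 0.043]
ee_rot: [1.0, 0.0, 0.0, 0.0]
ft_force: [0.9, -0.8, 0.6]
grip_width: 0.25
```

Request:
{"fn": "arm_command", "kwargs": {"slide": [[0, 0, 1], [0, 0, 0], [0, 0, 0]], "turn": [0, 0, 0], "grip": [0.85, 0.85, 0.85]}}

```text
clock: 9.33
position: [0.5385, -0.3821, 0.0416]
ee_rot: [1.0, 0.0, 0.0, 0.0]
ft_force: [-0.5, 0.8, -0.1]
grip_width: 0.259
```

Request:
{"fn": "arm_command", "kwargs": {"slide": [[0, 0, 1], [0, 0, 0], [0, 0, 0]], "turn": [0, 0, 0], "grip": [0.85, 0.85, 0.85]}}

```text
clock: 9.58
position: [0.5383, -0.382, 0.0403]
ee_rot: [1.0, 0.0, -0.0, 0.0]
ft_force: [-1.2, 0.3, 0.1]
grip_width: 0.256
```

Request:
{"fn": "arm_command", "kwargs": {"slide": [[0, 0, 1], [0, 0, 0], [0, 0, 0]], "turn": [0, 0, 0], "grip": [0.85, 0.85, 0.85]}}

```text
clock: 9.83
position: [0.5385, -0.382, 0.0395]
ee_rot: [1.0, 0.0, 0.0, 0.0]
ft_force: [-0.1, -0.7, 1.4]
grip_width: 0.257
```

Request:
{"fn": "arm_command", "kwargs": {"slide": [[0, 0, 0], [0, 0, 0], [0, 0, 0], [0, 0, 0], [0, 0, 0]], "turn": [0, 0, 0, 0, 0], "grip": [0.7, 0.6, 0.5, 0.5, 0.5]}}

```text
clock: 10.25
position: [0.5384, -0.3819, 0.0393]
ee_rot: [1.0, 0.0, -0.0, -0.0]
ft_force: [-0.5, 0.5, 0.1]
grip_width: 0.498
```

Request:
{"fn": "arm_command", "kwargs": {"slide": [[0, 0, -5], [0, 0, -15], [0, 0, -25], [0, 0, -25], [0, 0, -25], [0, 0, -15], [0, 0, 0]], "turn": [0, 0, 0, 0, 0, 0, 0], "grip": [0.5, 0.5, 0.5, 0.5, 0.5, 0.5, 0.4]}}

```text
clock: 10.83
position: [0.5402, -0.3829, 0.1541]
ee_rot: [1.0, 0.0, 0.003, 0.002]
ft_force: [0.0, 0.3, -0.8]
grip_width: 0.601
```

```bash
python3 look.py w5.png vial_blue_center tote_in
```

```text
10.8333 [ 0.5402 -0.3829  0.1541] [1.0e+00 3.0e-04 2.7e-03 1.8e-03] [ 0.02  0.28 -0.81] 0.6012171372489208
[ 0.622 -0.383  0.294] [-0.32  -0.003 -0.948] 371.64829954431775
vial_blue_center 0.64 [ 0.5317 -0.3853  0.0439]
tote_in 0.56 [ 0.4985 -0.3829  0.0172]
```

View pics/w5.png

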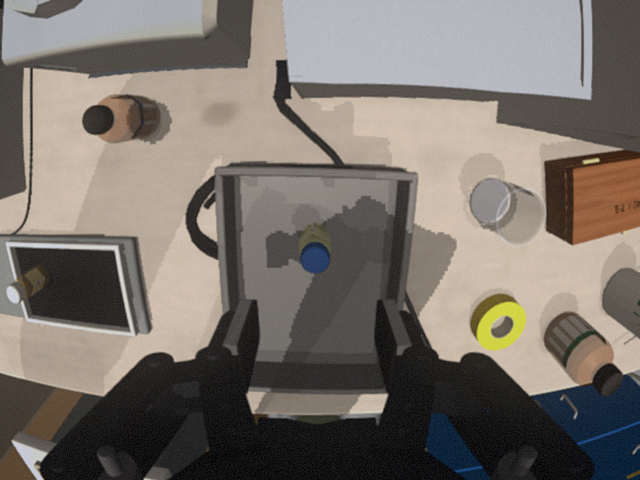

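Blue stands upright in the tote, cap at (315,257). Next is the white vial.

Request:
{"fn": "arm_command", "kwargs": {"slide": [[-3, -15, 0], [-5, -28, 0], [-5, -33, 0], [-6, -35, 0], [-6, -35, 0], [-6, -35, 0], [-6, -35, 0], [-5, -33, 0], [-4, -22, 0], [-2, -10, 0]], "turn": [0, 0, 0, 0, 0, 0, 0, 0, 0, 0], "grip": [0.4, 0.4, 0.4, 0.4, 0.4, 0.4, 0.4, 0.4, 0.4, 0.4]}}

```text
clock: 11.82
position: [0.4892, -0.0973, 0.1484]
ee_rot: [1.0, 0.002, -0.001, -0.0]
ft_force: [0.5, -0.3, 0.1]
grip_width: 0.601
```

Request:
{"fn": "arm_command", "kwargs": {"slide": [[0, 0, 10], [0, 0, 25], [0, 0, 25], [0, 0, 0], [0, 0, 0], [0, 0, 0]], "turn": [0, 0, 0, 0, 0, 0], "grip": [0.4, 0.4, 0.4, 0.4, 0.4, 0.4]}}

```text
clock: 12.32
position: [0.4906, -0.1019, 0.0898]
ee_rot: [1.0, -0.0, 0.0, -0.0]
ft_force: [0.2, -0.1, 0.0]
grip_width: 0.598
```

```bash
python3 look.py w6.png vial_white_center tray_center
```

```text
12.3167 [ 0.4906 -0.1019  0.0898] [ 1.e+00 -3.e-04  1.e-04 -0.e+00] [ 0.24 -0.14  0.02] 0.5983903428157832
[ 0.574 -0.103  0.232] [-0.321 -0.    -0.947] 371.64829954431775
vial_white_center 0.94 [ 0.495 -0.101  0.036]
tray_center 0.8 [ 0.4809 -0.1372  0.0133]
```

View pics/w6.png

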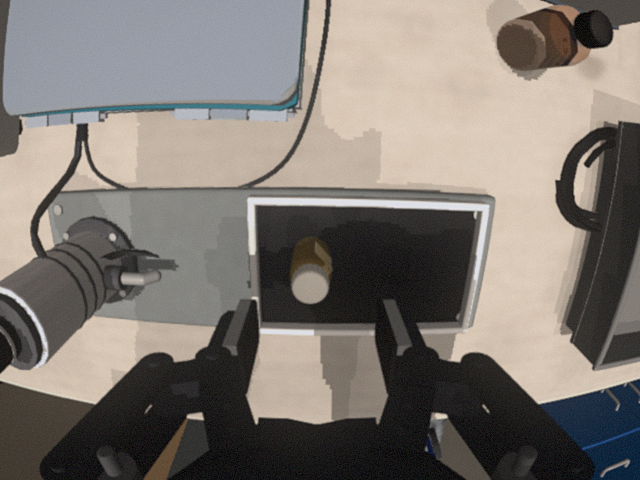

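White cap's top is at (310,286), about 2 mm off the tool axis. I'll correct for that, descend and grip.

Request:
{"fn": "arm_command", "kwargs": {"slide": [[2, -2, 5], [0, 0, 20], [0, 0, 20], [0, 0, 13], [0, 0, 5], [0, 0, 0], [0, 0, 0]], "turn": [0, 0, 0, 0, 0, 0, 0], "grip": [0.4, 0.4, 0.4, 0.4, 0.4, 0.4, 0.4]}}

```text
clock: 13.05
position: [0.4927, -0.0989, 0.0269]
ee_rot: [1.0, 0.0, 0.0, 0.0]
ft_force: [-0.4, 0.5, 0.2]
grip_width: 0.602
```

Request:
{"fn": "arm_command", "kwargs": {"slide": [[0, 0, 0], [0, 0, 0], [0, 0, 0], [0, 0, 0], [0, 0, 0], [0, 0, 0], [0, 0, 0], [0, 0, 0]], "turn": [0, 0, 0, 0, 0, 0, 0, 0], "grip": [0.6, 0.8, 0.85, 0.85, 0.85, 0.85, 0.85, 0.85]}}

```text
clock: 13.72
position: [0.493, -0.0991, 0.0272]
ee_rot: [1.0, 0.0, 0.001, 0.0]
ft_force: [-1.0, 0.7, 6.9]
grip_width: 0.261
```

Request:
{"fn": "arm_command", "kwargs": {"slide": [[0, 0, -3], [0, 0, -8], [0, 0, -15], [0, 0, -25], [0, 0, -25], [0, 0, -25], [0, 0, -15], [0, 0, -8], [0, 0, 0]], "turn": [0, 0, 0, 0, 0, 0, 0, 0, 0], "grip": [0.85, 0.85, 0.85, 0.85, 0.85, 0.85, 0.85, 0.85, 0.85]}}

```text
clock: 14.47
position: [0.4931, -0.0992, 0.1523]
ee_rot: [1.0, 0.0, 0.002, 0.001]
ft_force: [0.9, -0.8, -0.1]
grip_width: 0.252
```

```bash
python3 look.py w7.png vial_white_center tray_center
```

```text
14.4667 [ 0.4931 -0.0992  0.1523] [1.0e+00 3.0e-04 1.5e-03 5.0e-04] [ 0.91 -0.81 -0.14] 0.25247753312807036
[ 0.576 -0.1    0.293] [-0.322 -0.001 -0.947] 371.64829954431775
vial_white_center 0.72 [ 0.4913 -0.1     0.1614]
tray_center 0.56 [ 0.4791 -0.1379  0.0097]
```

View pics/w7.png

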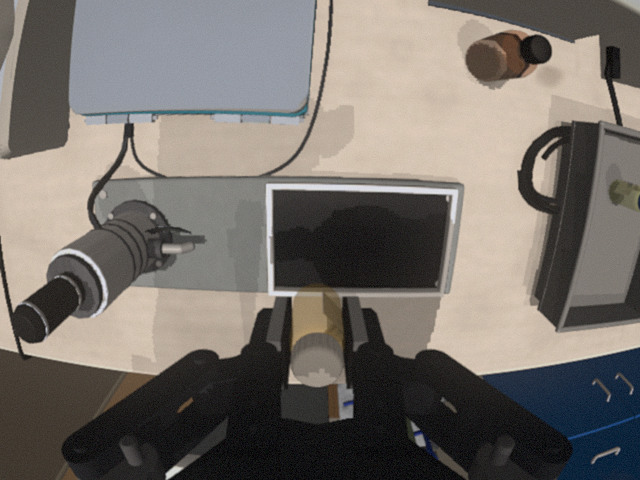

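White is held upright, the tray is empty, and blue still stands in the tote at (630,195). I'll carry white to the near half of the tote.

Request:
{"fn": "arm_command", "kwargs": {"slide": [[-1, 10, 0], [-3, 25, 0], [-4, 33, 0], [-4, 35, 0], [-4, 37, 0], [-4, 37, 0], [-4, 37, 0], [-4, 33, 0], [-3, 25, 0], [-2, 11, 0]], "turn": [0, 0, 0, 0, 0, 0, 0, 0, 0, 0], "grip": [0.85, 0.85, 0.85, 0.85, 0.85, 0.85, 0.85, 0.85, 0.85, 0.85]}}

```text
clock: 15.45
position: [0.4566, -0.3867, 0.1487]
ee_rot: [1.0, -0.002, -0.001, 0.0]
ft_force: [-0.6, -0.2, -0.7]
grip_width: 0.255
```

Request:
{"fn": "arm_command", "kwargs": {"slide": [[0, 0, 0], [0, 0, 15], [0, 0, 25], [0, 0, 20], [0, 0, 0], [0, 0, 0]], "turn": [0, 0, 0, 0, 0, 0], "grip": [0.85, 0.85, 0.85, 0.85, 0.85, 0.85]}}

```text
clock: 15.95
position: [0.4592, -0.3804, 0.0895]
ee_rot: [1.0, 0.001, -0.001, -0.001]
ft_force: [1.0, 0.6, 0.5]
grip_width: 0.257
```

```bash
python3 look.py w8.png vial_white_center vial_blue_center
```

```text
15.95 [ 0.4592 -0.3804  0.0895] [ 1.0e+00  1.1e-03 -9.0e-04 -1.0e-03] [0.96 0.58 0.45] 0.25712588338736564
[ 0.543 -0.382  0.233] [-0.323 -0.    -0.947] 371.64829954431775
vial_white_center 0.7 [ 0.4644 -0.3836  0.1011]
vial_blue_center 0.55 [ 0.5368 -0.3886  0.0534]
```

View pics/w8.png

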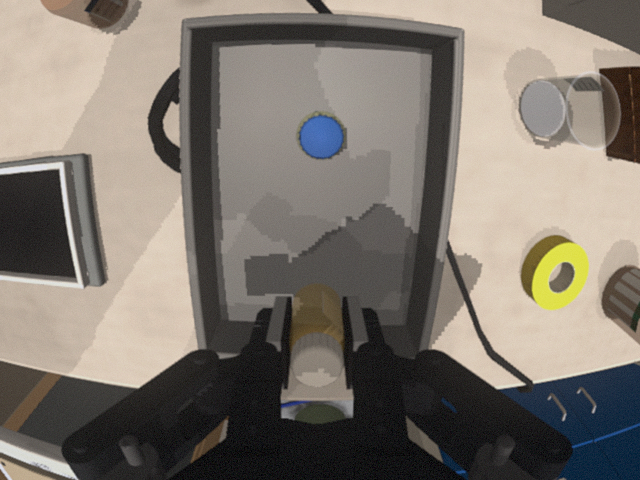

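White is over the near half of the tote, clear of the walls and of blue at (322,136). Lowering.

Request:
{"fn": "arm_command", "kwargs": {"slide": [[0, 0, 10], [0, 0, 15], [0, 0, 12], [0, 0, 7], [0, 0, 4], [0, 0, 2], [0, 0, 1], [0, 0, 0], [0, 0, 0]], "turn": [0, 0, 0, 0, 0, 0, 0, 0, 0], "grip": [0.85, 0.85, 0.85, 0.85, 0.85, 0.85, 0.85, 0.85, 0.85]}}

```text
clock: 16.85
position: [0.4598, -0.3823, 0.0399]
ee_rot: [1.0, 0.0, 0.0, 0.0]
ft_force: [-0.4, -0.7, 0.6]
grip_width: 0.256
```

Request:
{"fn": "arm_command", "kwargs": {"slide": [[0, 0, 1], [0, 0, 0], [0, 0, 0]], "turn": [0, 0, 0], "grip": [0.85, 0.85, 0.85]}}

```text
clock: 17.1
position: [0.4599, -0.3823, 0.0393]
ee_rot: [1.0, 0.0, 0.001, 0.0]
ft_force: [-1.3, 1.5, 5.5]
grip_width: 0.257
```

Contact felt (5.5 N). Releasing.

Request:
{"fn": "arm_command", "kwargs": {"slide": [[0, 0, 0], [0, 0, 0], [0, 0, 0], [0, 0, 0], [0, 0, 0]], "turn": [0, 0, 0, 0, 0], "grip": [0.7, 0.6, 0.5, 0.5, 0.5]}}

```text
clock: 17.52
position: [0.4594, -0.382, 0.0383]
ee_rot: [1.0, 0.0, -0.0, 0.0]
ft_force: [-0.6, -0.9, 0.7]
grip_width: 0.5
```

Request:
{"fn": "arm_command", "kwargs": {"slide": [[0, 0, -5], [0, 0, -15], [0, 0, -25], [0, 0, -35], [0, 0, -35], [0, 0, -35], [0, 0, -30], [0, 0, -15], [0, 0, -5], [0, 0, 0]], "turn": [0, 0, 0, 0, 0, 0, 0, 0, 0, 0], "grip": [0.5, 0.5, 0.5, 0.5, 0.5, 0.5, 0.5, 0.5, 0.4, 0.4]}}

```text
clock: 18.35
position: [0.4598, -0.3823, 0.2396]
ee_rot: [1.0, 0.0, 0.001, 0.001]
ft_force: [0.6, -0.0, -0.1]
grip_width: 0.601
```

```bash
python3 look.py w9.png vial_white_center vial_blue_center
```

```text
18.35 [ 0.4598 -0.3823  0.2396] [1.e+00 3.e-04 9.e-04 8.e-04] [ 0.57 -0.04 -0.15] 0.601208827294563
[ 0.543 -0.383  0.38 ] [-0.323 -0.    -0.946] 371.64829954431775
vial_white_center 0.81 [ 0.4602 -0.3826  0.0436]
vial_white_center 0.4 [ 0.4985 -0.3795  0.018 ]
vial_blue_center 0.61 [ 0.5347 -0.3841  0.0494]
```

View pics/w9.png

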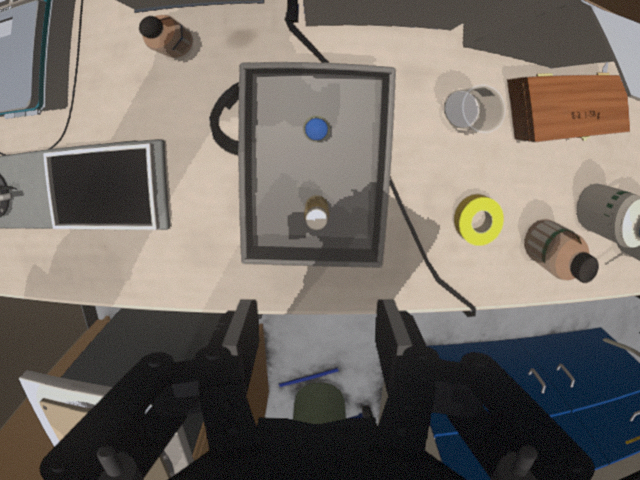

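Both vials stand upright in the tote, caps at (317,129) and (317,217). Now to the handle, staying at 0.24 m.

Request:
{"fn": "arm_command", "kwargs": {"slide": [[1, -20, 0], [3, -38, 0], [3, -38, 0], [3, -38, 0], [3, -38, 0], [3, -38, 0], [3, -38, 0], [3, -38, 0], [3, -38, 0], [2, -30, 0]], "turn": [0, 0, 0, 0, 0, 0, 0, 0, 0, 0], "grip": [0.4, 0.4, 0.4, 0.4, 0.4, 0.4, 0.4, 0.4, 0.4, 0.4]}}

```text
clock: 19.33
position: [0.4854, -0.0249, 0.237]
ee_rot: [1.0, 0.001, -0.001, -0.0]
ft_force: [-0.4, 0.8, -0.3]
grip_width: 0.602
```

Request:
{"fn": "arm_command", "kwargs": {"slide": [[0, -30, 0], [0, -28, 0], [0, -18, 0], [0, -8, 0], [0, 0, 0], [0, 0, 0], [0, 0, 0]], "turn": [0, 0, 0, 0, 0, 0, 0], "grip": [0.4, 0.4, 0.4, 0.4, 0.4, 0.4, 0.4]}}

```text
clock: 19.92
position: [0.4861, 0.0542, 0.2378]
ee_rot: [1.0, -0.001, -0.0, 0.0]
ft_force: [0.2, 0.3, -0.3]
grip_width: 0.601
```

```bash
python3 look.py w10.png piston_handle barrel_rim piston
```

```text
19.9167 [0.4861 0.0542 0.2378] [ 1.e+00 -8.e-04 -4.e-04  2.e-04] [ 0.2   0.28 -0.27] 0.6005410571238524
[0.57  0.053 0.38 ] [-0.323 -0.    -0.946] 371.64829954431775
piston_handle 0.78 [0.4877 0.0579 0.1423]
piston 0.73 [0.4849 0.055  0.1132]
```

View pics/w10.png

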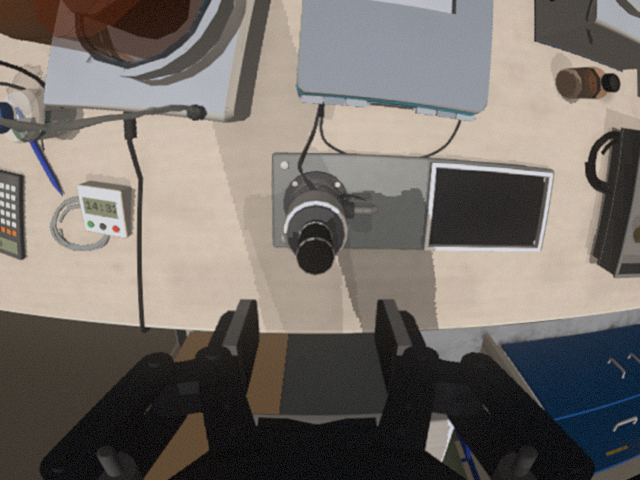

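Run:
```python
from h import *
n="wrist"
for nm,u,v,z in [("htop",316,257,.169),("hL",298,257,.169),("hR",334,257,.169),("rimL",285,230,.112),("rimR",348,230,.112)]: print(nm,pix2z(u,v,n,z).round(4))
i,r,t=w2c(n)
for p in [[.487,.055,.169],[.487,.055,.118],[.475,.055,.169],[.465,.055,.118]]:
    c=r@np.array(p)+t; th=np.arccos(c[2]/np.linalg.norm(c)); q=c[:2]/np.linalg.norm(c[:2])*th
    print(p,(i["cx"]+i["fx"]*q[0]).round(1),(i["cy"]+i["fy"]*q[1]).round(1))
```

```text
htop [0.4868 0.054  0.169 ]
hL [0.4868 0.0649 0.169 ]
hR [0.4868 0.043  0.169 ]
rimL [0.4863 0.0775 0.112 ]
rimR [0.4863 0.0298 0.112 ]
[0.487, 0.055, 0.169] 314.3 256.7
[0.487, 0.055, 0.118] 314.7 231.5
[0.475, 0.055, 0.169] 314.3 274.6
[0.465, 0.055, 0.118] 314.7 259.2
```

The handle's top is at (316,257), giving (0.487, 0.054), so the TCP is already on the axis within 1 mm. Descending over the handle.

Request:
{"fn": "arm_command", "kwargs": {"slide": [[1, 0, 10], [0, 0, 20], [0, 0, 20], [0, 0, 20], [0, 0, 15], [0, 0, 13], [0, 0, 8], [0, 0, 4], [0, 0, 0], [0, 0, 0]], "turn": [0, 0, 0, 0, 0, 0, 0, 0, 0, 0], "grip": [0.4, 0.4, 0.4, 0.4, 0.4, 0.4, 0.4, 0.4, 0.4, 0.4]}}

```text
clock: 20.95
position: [0.4874, 0.056, 0.1286]
ee_rot: [1.0, 0.0, 0.0, -0.0]
ft_force: [1.2, -0.8, 0.9]
grip_width: 0.596
```

```bash
python3 look.py w11.png piston_handle
python3 - <<'E'
from h import *
im=manip.camera("scene"); cv2.imwrite("pics/s11.png",cv2.resize(im[200:360,180:400],None,fx=3.6,fy=3.6,interpolation=cv2.INTER_CUBIC))
E
```

```text
20.95 [0.4874 0.056  0.1286] [ 1.e+00  3.e-04  2.e-04 -0.e+00] [ 1.21 -0.85  0.89] 0.5960615325901562
[0.571 0.055 0.271] [-0.322 -0.    -0.947] 371.64829954431775
piston_handle 0.96 [0.4854 0.0569 0.1437]
```

View pics/w11.png

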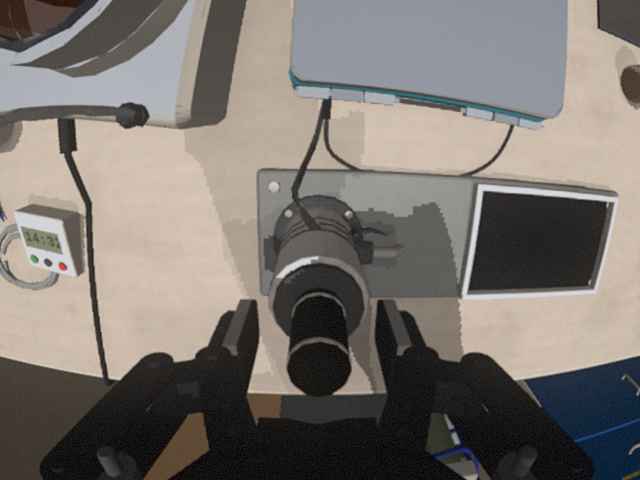

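View pics/s11.png

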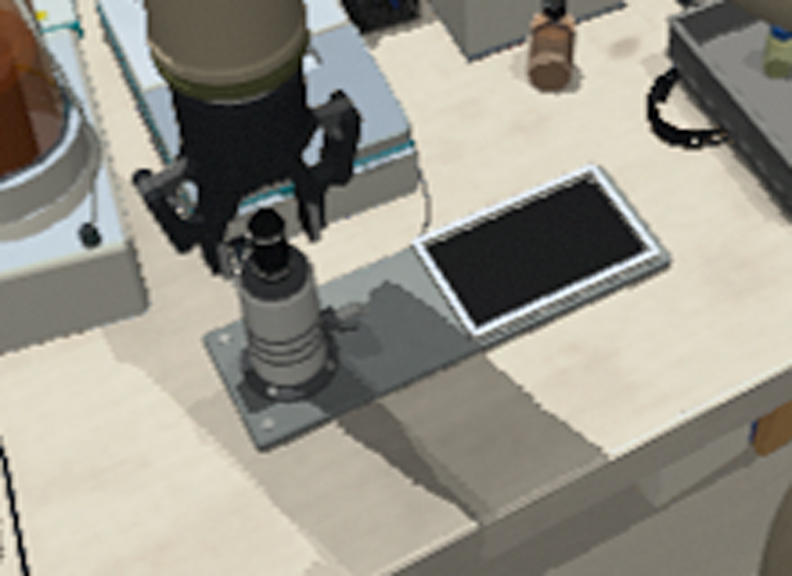

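The handle is midway between the pads (u 319 against a jaw midpoint of about 318), and the fingertips are above the flange. I'll close.

Request:
{"fn": "arm_command", "kwargs": {"slide": [[0, 0, 0], [0, 0, 0], [0, 0, 0], [0, 0, 0], [0, 0, 0], [0, 0, 0], [0, 0, 0], [0, 0, 0]], "turn": [0, 0, 0, 0, 0, 0, 0, 0], "grip": [0.55, 0.7, 0.8, 0.85, 0.9, 0.9, 0.9, 0.9], "newtons": 60}}

```text
clock: 21.77
position: [0.4874, 0.0559, 0.1288]
ee_rot: [1.0, 0.0, 0.0, 0.0]
ft_force: [-1.8, -1.4, 6.5]
grip_width: 0.264
```

```bash
python3 -c "
from workcell import manip;o=manip.get_obs();print(o['position'],o['ee_rot'],o['ft_force'],o['torque'],o['grip_width'])"
```

```text
[0.48742767 0.05586586 0.12879999] [9.99999913e-01 1.83171674e-04 3.32718673e-04 1.70556440e-04] [-1.81733878 -1.43917552  6.46158115] [-0.19899602  0.39256561 -0.01285707] 0.26443242577859594
```

Request:
{"fn": "arm_command", "kwargs": {"slide": [[0, 0, -1], [0, 0, -2], [0, 0, -2], [0, 0, -2], [0, 0, -2], [0, 0, -1], [0, 0, 0], [0, 0, 0]], "turn": [0, 0, 0, 0, 0, 0, 0, 0], "grip": [0.9, 0.9, 0.9, 0.9, 0.9, 0.9, 0.9, 0.9]}}

```text
clock: 22.43
position: [0.4872, 0.056, 0.1383]
ee_rot: [1.0, 0.0, 0.0, 0.0]
ft_force: [0.2, -1.3, -2.8]
grip_width: 0.263
```

```bash
python3 look.py w12.png piston; python3 -c "
from workcell import manip;o=manip.get_obs();print(o['position'],o['ee_rot'],o['ft_force'],o['torque'],o['grip_width'])"
```

```text
22.4333 [0.4872 0.056  0.1383] [1.e+00 3.e-04 1.e-04 1.e-04] [ 0.23 -1.27 -2.83] 0.263316473234105
[0.571 0.055 0.28 ] [-0.323 -0.001 -0.947] 371.64829954431775
piston 0.82 [0.4812 0.0583 0.1176]
[0.4870931  0.05597922 0.13819978] [ 9.99999961e-01  2.69571058e-04 -5.66163914e-05  3.96981386e-05] [ 0.41764978  0.59882266 -2.93143751] [-0.02990019  0.02843767 -0.01512454] 0.26260056260471926
```

View pics/w12.png

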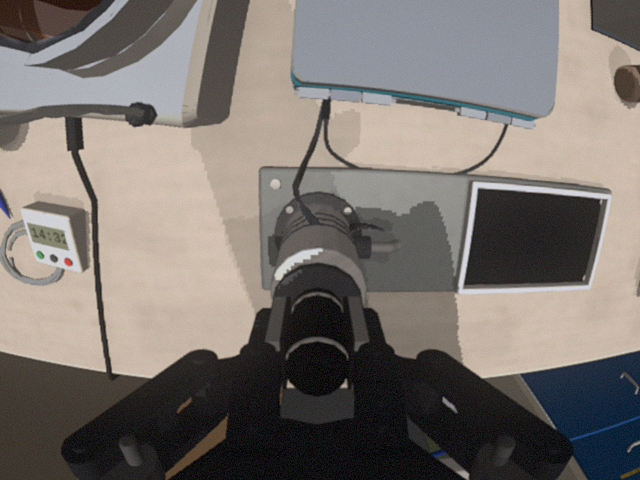

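The piston is coming up with the grip (flange edge about (318,285)). It hangs freely: about 2.9 N of weight and almost no side force. I'll continue straight up.

Request:
{"fn": "arm_command", "kwargs": {"slide": [[0, 0, -2], [0, 0, -3], [0, 0, -3], [0, 0, -3], [0, 0, -3], [0, 0, -3], [0, 0, -2], [0, 0, -1], [0, 0, 0]], "turn": [0, 0, 0, 0, 0, 0, 0, 0, 0], "grip": [0.9, 0.9, 0.9, 0.9, 0.9, 0.9, 0.9, 0.9, 0.9]}}

```text
clock: 23.28
position: [0.4873, 0.056, 0.1586]
ee_rot: [1.0, 0.0, 0.0, 0.0]
ft_force: [0.1, -0.3, -1.3]
grip_width: 0.261
```

Request:
{"fn": "arm_command", "kwargs": {"slide": [[0, 0, -2], [0, 0, -3], [0, 0, -3], [0, 0, -3], [0, 0, -3], [0, 0, -1], [0, 0, 0], [0, 0, 0], [0, 0, 0]], "turn": [0, 0, 0, 0, 0, 0, 0, 0, 0], "grip": [0.9, 0.9, 0.9, 0.9, 0.9, 0.9, 0.9, 0.9, 0.9]}}

```text
clock: 24.03
position: [0.4871, 0.056, 0.1732]
ee_rot: [1.0, 0.0, -0.0, 0.0]
ft_force: [-0.3, -0.0, -2.2]
grip_width: 0.26
```

```bash
python3 look.py w13.png piston piston_handle
python3 - <<'E'
from h import *
im=manip.camera("scene"); cv2.imwrite("pics/s13.png",cv2.resize(im[180:330,220:420],None,fx=4,fy=4,interpolation=cv2.INTER_CUBIC))
for t in ["piston","piston_handle","vial_blue_center","vial_white_center"]:
    for d in manip.tip_of(t,"scene")[:1]: print(t,d["score"],tow(d["xyz"],"scene").round(4))
o=manip.get_obs();print(o['position'],o['ee_rot'].round(4),o['ft_force'],o['torque'],o['grip_width'])
E
```

```text
24.0333 [0.4871 0.056  0.1732] [ 1.e+00  3.e-04 -1.e-04  0.e+00] [-0.26 -0.03 -2.23] 0.2601036799903457
[0.57  0.055 0.315] [-0.323 -0.001 -0.946] 371.64829954431775
piston 0.97 [0.4843 0.0556 0.1536]
piston_handle 0.92 [0.4846 0.0562 0.1892]
piston 0.82 [0.4837 0.056  0.1519]
piston_handle 0.57 [0.4842 0.0536 0.1863]
vial_blue_center 0.61 [ 0.5353 -0.381   0.0503]
[0.48714869 0.05602782 0.1732718 ] [1.e+00 3.e-04 0.e+00 0.e+00] [-1.01636007 -0.85968527 -2.96546962] [ 0.01125752  0.00130434 -0.06156875] 0.2617735755311094
```

View pics/s13.png

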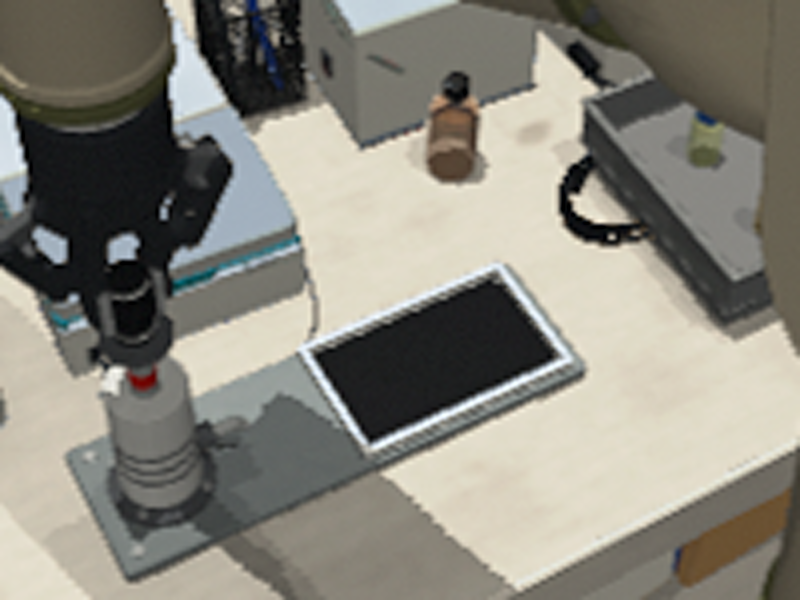

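View pics/w13.png

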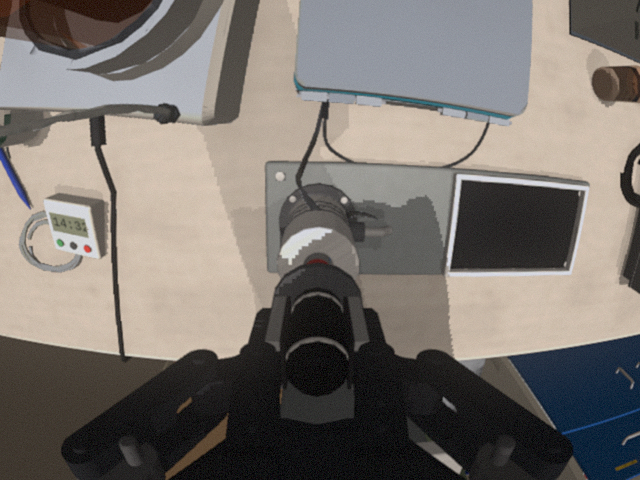

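The red band is showing at (143,380) in the zoomed scene picture. The TCP has risen 44.5 mm, so I'll add 2 mm and check with a projection.

Request:
{"fn": "arm_command", "kwargs": {"slide": [[0, 0, -1], [0, 0, -1], [0, 0, 0], [0, 0, 0], [0, 0, 0], [0, 0, 0]], "turn": [0, 0, 0, 0, 0, 0], "grip": [0.9, 0.9, 0.9, 0.9, 0.9, 0.9]}}

```text
clock: 24.93
position: [0.4871, 0.056, 0.1753]
ee_rot: [1.0, 0.0, -0.0, 0.0]
ft_force: [-0.0, 0.2, -2.2]
grip_width: 0.263
```

Run:
```python
from h import *
im=manip.camera("scene"); c0,r0=235,240;S=10
z=cv2.resize(im[r0:r0+55,c0:c0+45],None,fx=S,fy=S,interpolation=cv2.INTER_NEAREST)
i,r,t=w2c("scene"); ax=np.array([.487,.0555]); cam=-r.T@t; d=(cam[:2]-ax); d/=np.linalg.norm(d)
for nm,rad,zz in [("rim near inner edge of bore far",.0,.112),("rod redbottom",.008,.158-.038),("rod redtop",.008,.158-.026),("bluetop",.008,.158-.054),("rim near",.025,.112),("bore near",.0088,.112),("flange near under",.022,.158),("handle top near",.012,.158+.057)]:
    p=np.array([*(ax+d*rad),zz]); q=r@p+t; u=i["fx"]*q[0]/q[2]+i["cx"]; v=i["fy"]*q[1]/q[2]+i["cy"]
    print(nm,u.round(1),v.round(1),"zoom",int((u-c0+.5)*S),int((v-r0+.5)*S))
cv2.imwrite("pics/s14.png",z)
w=manip.camera("wrist"); cv2.imwrite("pics/w14.png",cv2.resize(w[200:350,220:420],None,fx=4,fy=4,interpolation=cv2.INTER_NEAREST))
o=manip.get_obs();print(o['clock'],o['position'],o['ft_force'],o['grip_width'])
```

```text
rim near inner edge of bore far 254.8 275.1 zoom 203 355
rod redbottom 255.0 275.8 zoom 204 362
rod redtop 254.4 272.6 zoom 198 330
bluetop 255.7 279.9 zoom 212 404
rim near 256.4 283.9 zoom 219 443
bore near 255.4 278.1 zoom 208 386
flange near under 254.0 270.4 zoom 195 309
handle top near 250.4 250.2 zoom 158 107
25.0333 [0.48713278 0.05600694 0.17526828] [-0.66211654  0.23696019 -2.91601706] 0.26377120273480475
```

View pics/s14.png

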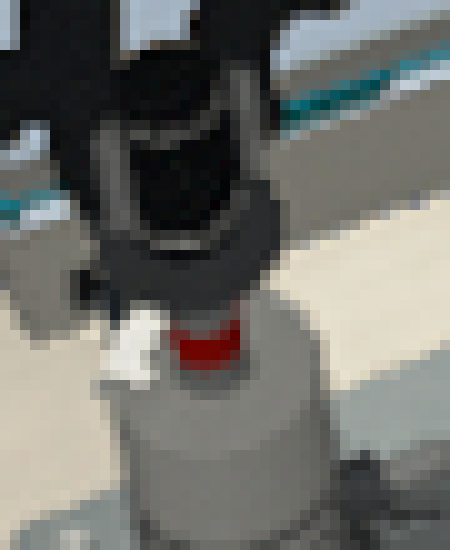

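View pics/w14.png

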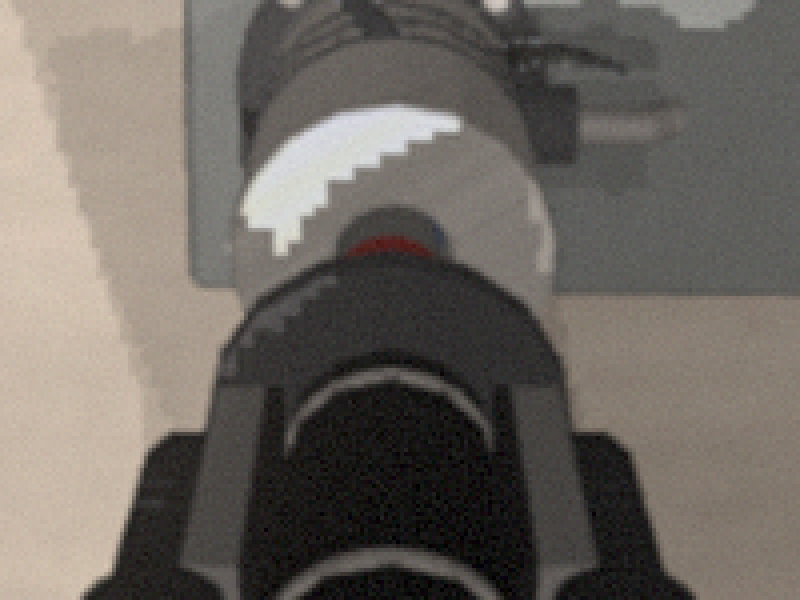

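The red band spans (175–240, 325–370) in the 10x zoom. That matches the rows predicted for a 46 mm draw (330–362), with plain grey rod between it and the bore's edge at about 386. One last check from the top camera, and of the faint bluish pixel in the wrist view.

Run:
```python
from h import *
w=cv2.imread("pics/w14.png"); print(w[230:250:4,424:452:4].tolist())
im=manip.camera("top"); cv2.imwrite("pics/top15.png",cv2.resize(im[200:300,220:470],None,fx=3.2,fy=3.2,interpolation=cv2.INTER_CUBIC))
for t in ["vial_blue_center","vial_white_center","dropper_bottle","timer","beaker","tape_roll"]:
    for d in manip.tip_of(t,"top")[:1]: print(t,round(d["score"],2),tow(d["xyz"],"top").round(3))
o=manip.get_obs();print(o['clock'],o['position'],o['ft_force'],o['grip_width'])
```

```text
[[[56, 59, 61], [65, 68, 70], [58, 50, 53], [74, 61, 59], [83, 82, 85], [105, 107, 113], [112, 122, 125]], [[63, 62, 64], [63, 65, 69], [65, 63, 61], [73, 62, 58], [72, 62, 62], [91, 95, 97], [105, 110, 114]], [[66, 68, 67], [61, 63, 65], [61, 62, 61], [70, 60, 56], [74, 65, 59], [78, 78, 80], [97, 100, 106]], [[62, 65, 70], [62, 66, 66], [62, 60, 64], [67, 57, 56], [73, 61, 60], [74, 74, 74], [90, 95, 99]], [[53, 58, 72], [56, 56, 63], [60, 64, 67], [62, 62, 56], [72, 67, 65], [73, 72, 75], [84, 88, 91]]]
vial_blue_center 0.62 [ 0.637 -0.233  0.004]
vial_white_center 0.49 [ 0.446 -0.562 -0.001]
dropper_bottle 0.61 [ 0.635 -0.236  0.001]
timer 0.74 [ 0.478  0.298 -0.   ]
beaker 0.67 [ 0.461 -0.383  0.047]
tape_roll 0.47 [ 0.448 -0.562 -0.004]
25.3833 [0.48715044 0.05601531 0.17529186] [-0.24965235 -0.92365399 -3.13097807] 0.2619095154807342
```

View pics/top15.png

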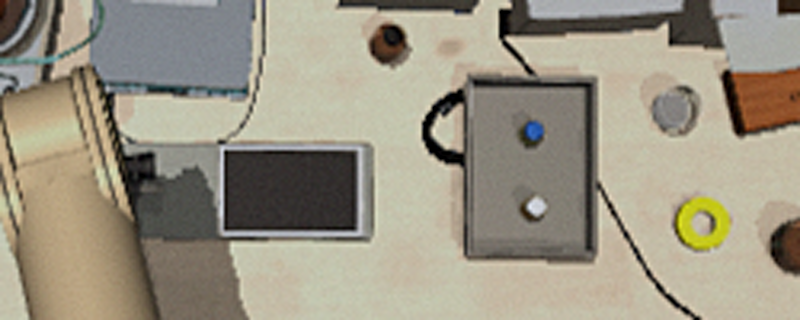

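Both vials stand in the tote at (533,131) and (536,207), and the bystanders are where they were. The bluish trace in the wrist view is very faint, and it lies inside the bore gap, below the rim. The piston is steady, so I'm handing in.

```bash
python3 -c "
from workcell import manip;print(manip.hand_in())"
```

```text
the job is handed in; nothing more can be done
None
```

The job is done and handed in at about 25 s. I moved the blue vial and then the white one into the grey tote, then took the black handle and drew the piston straight up. The gripper is still holding it there.

**Final checks**
- **Draw height:** the TCP rose 46.5 mm. In the scene picture the whole red band shows above the rim, with plain rod below it, where a 46 mm draw should put it.
- **Piston load:** about 3 N downward, which is just its weight. Side force stayed around 1 N or less, so it did not wedge. Grip width stayed steady, so it did not slip.
- **Vials:** the last top picture shows both caps in the tote. The wrist picture after placing showed both standing upright.
- **Bystanders:** the dropper bottle, timer, beaker and tape roll look unmoved in the last top picture.

**Checks that disagreed**
- The piston detector read a draw of about 40–41 mm at the last lift check, when the TCP had risen 44.5 mm. That is still within the allowed range. The handle detector and the band projection both fit the larger figure.
- In the last top picture the networks put "vial_blue" on the dropper bottle, "vial_white" on the tape roll and "beaker" on the white vial. For those I went by the picture.
- A very faint bluish tint showed at the edge of the bore gap in the wrist view. I took it to be the blue band about 8 mm inside the bore, not above the rim.

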